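# Hole saws back on their rack in order of size

### The arm

A 6-joint arm with a two-finger parallel gripper is mounted at the origin on the work surface. World frame = base frame: x ahead of the robot, y to its left, z up, the work surface at z = 0. Lengths are in m, angles in rad, forces in N, time in s.
With the tool pointing down it reaches from about 0.35 to 0.975 m from the base axis. Payload 4.9 kg.
Tool frame: the origin (TCP) lies at the very end of the fingers, on their centre line; the grasp point (between the pads) lies 19 mm behind it (bot.grasp_offset is the distance from the TCP to the grasp point, in m); z points along the fingers, y is the line along which they close (so a half turn about z gives the same grasp; the last joint's range is limited). The gripper opens to 85 mm and grips with 20 to 120 N. Pads are 22 mm wide; open, the fingers measure 114 mm over their backs; the gripper's body (76 mm by 85 mm) begins 54 mm behind the grasp point. The pads swing forward as they close: fully open they stand 13 mm farther back than shut.
Start: joints at [1.16, 0.053, 1.613, -0, 1.476, -0.119], TCP at [0.18, 0.599, 0.231] pointing down, gripper open.
Joint ranges: [-3.01, 3.01], [-1.01, 2.22], [0.06, 2.58], [-1.02, 4.17], [0.09, 2.62], [-3.14, 3.14]. Speed limits (rad/s): [2.57, 2.57, 3.14, 3.14, 3.14, 3.14].

### API

Orientations are given as a 3x3 rotation matrix whose columns are the frame's x, y, z axes.
In Python, from workcell import bot, imaging gives the robot as it stands. The module is installed in compiled form; this text tells all that it offers.
- The arm moves only by the tool play_rows, never from a script. Its argument "increments" is a list of rows, each a list of 7 numbers: the shift along the tool's x, y, z as a fraction of full scale, then the turn, a rotation vector about the tool's x, y, z as a fraction of full scale, then the finger opening in mm, from 0 to 85.4. In form: [[x, y, z, ax, ay, az, gripper], ...]. A call has 1 to 12 rows; each row shifts and turns the commanded pose from where the row before left it, along the tool's axes as they then stand; what a row does not reach is not made up. Full scale, the value 1, is 0.5 m for a shift and 0.12 rad for a turn. A row lasts 1/10 s, in which the tool goes at most 50 mm and 8.59 degrees, less where a joint would pass 70% of its speed; a pose out of reach is approached as far as the arm can. A call with a number of a shift or a turn outside -1 to 1 is refused whole. A call with a gripper value outside its range is refused whole. The fingers move at their own pace and stop on an object; "grip_force" is the grip in N (left out, the last holds). Time passes only in rows, so rows that do not move let the fingers close. It gives the time, the measured TCP pose, the force, the opening and the grip force at its end, in the units of the state.
- bot.get_state(): the state, without advancing time (a new reading comes with each control period).
- imaging.camera(name): name is "scene" or "top"; returns (picture, depth): 480x640x3 uint8, blue, green, red; 480x640 float32, m along the optical axis (not along the pixel's ray), 0 where there is no reading.
- imaging.camera_info(name): a dict with "K" (3x3 intrinsics, pixels), "k1" (the pictures are not rectified: a ray, as slopes to the right and down, at radius r is drawn at 1 + k1 r^2 times it, then the intrinsics apply), "R" (3x3) and "t" (3): a world point X has camera coordinates R X + t. Camera axes: x right, y down, z forward; pixel columns grow to the right and rows downward; lengths in m; the calibration is good to about 2 mm. A picture is of the moment at which its call begins. camera_info takes no time and is no camera call.
- bot.job_done(): hands the job in; it is judged then, once.
The state is a dict: "time_s": time; "joint_pos": joint angles; "qd": joint speeds; "tau": joint torques, N m; "tool_pos": TCP position; "tool_rot": TCP orientation; "contact_force": force on the tool from outside, world axes, zero at the start; "torque": the same for the moment, N m; "opening": finger opening in m; "gripper_force": force on a finger pad.
Only numpy, scipy, OpenCV 4.12 (cv2) and the standard library are available. Lean on these libraries where they do the work, as an engineer would, in place of code of your own. Each camera call takes 0.05 s, during which the arm holds its last target. There are 200 camera calls.

### The job

Put the four hole saws from the rubber mat back on the wooden rack in order of diameter, the smallest at the narrow end of the board and the largest at the wide end. Each stands teeth down over its own dowel, with the dowel about in the middle and the rim flat on the board. Set them down rather than dropping them, and leave the oil bottle and the arbor where they are.

Things in the scene. Friction and masses are not known exactly. Their poses are not given: they have to be found in the camera images.
- saw_29: The smallest hole saw: a grey steel cup 29 mm in outer diameter and 46 mm high (wall about 2 mm), standing open end down on its teeth on the 3 mm thick rubber mat; about 60 g. Its closed top has a dark round hole in the middle (16 mm, marked only). Origin at the centre of the toothed underside, z up through the closed top. It may be gripped anywhere on its round side.
- saw_38: The second smallest hole saw: a grey steel cup 38 mm in outer diameter and 46 mm high (wall about 2 mm), standing open end down on its teeth on the 3 mm thick rubber mat; about 85 g. Its closed top has a dark round hole in the middle (16 mm, marked only). Origin at the centre of the toothed underside, z up through the closed top. It may be gripped anywhere on its round side.
- saw_48: The second largest hole saw: a grey steel cup 48 mm in outer diameter and 46 mm high (wall about 2 mm), standing open end down on its teeth on the 3 mm thick rubber mat; about 115 g. Its closed top has a dark round hole in the middle (16 mm, marked only). Origin at the centre of the toothed underside, z up through the closed top. It may be gripped anywhere on its round side.
- saw_57: The largest hole saw: a grey steel cup 57 mm in outer diameter and 46 mm high (wall about 2 mm), standing open end down on its teeth on the 3 mm thick rubber mat; about 150 g. Its closed top has a dark round hole in the middle (16 mm, marked only). Origin at the centre of the toothed underside, z up through the closed top. It may be gripped anywhere on its round side.
- dowel_1: Wooden dowel of the hole-saw rack, the one nearest the board's narrow end, 27 mm in from that end; 10 mm in diameter, standing 25 mm up from the board's top face. Origin at its foot, at the centre, level with the board's top face; z up, x along the board towards its wide end. The rack is a light wooden board 275 mm long and 18 mm thick, screwed down, tapering from 36 mm wide to 84 mm wide, its four dowels in one row on its centre line.
- dowel_2: Wooden dowel of the hole-saw rack, next, 59.5 mm farther along than dowel_1; 10 mm in diameter, standing 25 mm up from the board's top face. Origin at its foot, at the centre, level with the board's top face; z up, x along the board towards its wide end. The rack is a light wooden board 275 mm long and 18 mm thick, screwed down, tapering from 36 mm wide to 84 mm wide, its four dowels in one row on its centre line.
- dowel_3: Wooden dowel of the hole-saw rack, next, 69 mm farther along than dowel_2; 10 mm in diameter, standing 25 mm up from the board's top face. Origin at its foot, at the centre, level with the board's top face; z up, x along the board towards its wide end. The rack is a light wooden board 275 mm long and 18 mm thick, screwed down, tapering from 36 mm wide to 84 mm wide, its four dowels in one row on its centre line.
- dowel_4: Wooden dowel of the hole-saw rack, the last, 78.5 mm farther along than dowel_3, 41 mm in from the board's wide end; 10 mm in diameter, standing 25 mm up from the board's top face. Origin at its foot, at the centre, level with the board's top face; z up, x along the board towards its wide end. The rack is a light wooden board 275 mm long and 18 mm thick, screwed down, tapering from 36 mm wide to 84 mm wide, its four dowels in one row on its centre line.
- oil_bottle: Bystander: upright white squeeze bottle of cutting oil with a black pointed nozzle, 48 mm in diameter, 150 mm high, 180 g. Origin at the centre of its underside.
- arbor: Bystander: steel hole-saw arbor with pilot drill lying on the bench, 122 mm long, at most 22 mm thick. Origin under the middle of its length, on the bench; x along its length towards the pilot drill.

How it is judged:
By the outcome, as a careful person would: the job done as asked, in the order asked, and still so for the second after the job is handed in, with the robot touching nothing.
It also fails if it takes over 93 s, if anything falls off the work surface, if the arm or the gripper's body presses on something with over 40 N, if the wrist force passes 120 N, or if a joint passes its speed limit or range.

## Working session

There is one attempt and no reset: what is moved stays moved. The work goes in short steps, Python scripts to look and compute and a tool call to move; the robot and the scene stay as the last step left them, time stands still between calls to the robot, and variables do not carry over. Pictures are saved under pics/ and viewed, at most 14 in all, crops included, and the job is handed in when it is done.

Besides the shell and the picture viewer there is one more tool, called after "Request:" as name(argument=value, ...), one argument or row to a line, values as JSON. play_rows: Moves the arm, as the interface text tells. Its arguments: {"type":"object","properties":{"increments":{"type":"array","items":{"type":"array","items":{"type":"number"}}},"grip_force":{"type":"number"}},"required":["increments"]}

```bash
mkdir -p pics; cat > h.py <<'E'
import numpy as np, cv2
from workcell import bot, imaging
def ray(info,uv):
    K=np.array(info["K"]);k1=info["k1"];uv=np.atleast_2d(np.array(uv,float))
    d=np.c_[(uv[:,0]-K[0,2])/K[0,0],(uv[:,1]-K[1,2])/K[1,1]];s=d.copy()
    for _ in range(20): s=d/(1+k1*(s**2).sum(1,keepdims=True))
    R=np.array(info["R"]);t=np.array(info["t"])
    return -R.T@t, np.c_[s,np.ones(len(s))]@R
def onplane(info,uv,z):
    o,d=ray(info,uv); return o+d*((z-o[2])/d[:,2])[:,None]
def points(info,dep):
    v,u=np.mgrid[:480,:640]; o,d=ray(info,np.c_[u.ravel(),v.ravel()])
    return (o+d*dep.reshape(-1,1)).reshape(480,640,3)
E
python3 - <<'E'
from h import *
s=bot.get_state(); print(s['tool_pos'],np.round(s['tool_rot'],3),s['opening'])
for n in("top","scene"):
    p,d=imaging.camera(n); cv2.imwrite(f"pics/{n}0.png",p); np.save(n+"d.npy",d)
    i=imaging.camera_info(n); print(n,i["K"],i["k1"],-np.array(i["R"]).T@np.array(i["t"]),np.round(i["R"],2))
E
```

```text
[0.17951362 0.59800036 0.23004221] [[-0.958  0.288 -0.001]
 [ 0.288  0.958 -0.002]
 [ 0.    -0.002 -1.   ]] 0.08579807800876665
top [[451.75087957   0.         311.92086262]
 [  0.         451.75087957 236.1205699 ]
 [  0.           0.           1.        ]] -0.08632745553147415 [ 0.4637093  -0.00750335  1.00645558] [[-0.02 -1.    0.01]
 [-0.99  0.02 -0.14]
 [ 0.14 -0.02 -0.99]]
scene [[550.92030875   0.         319.45740328]
 [  0.         550.92030875 238.48486106]
 [  0.           0.           1.        ]] 0.05880976374157594 [0.94996685 0.44142951 0.76154271] [[-0.8   0.6   0.  ]
 [ 0.45  0.61 -0.65]
 [-0.39 -0.52 -0.76]]
```

View pics/top0.png

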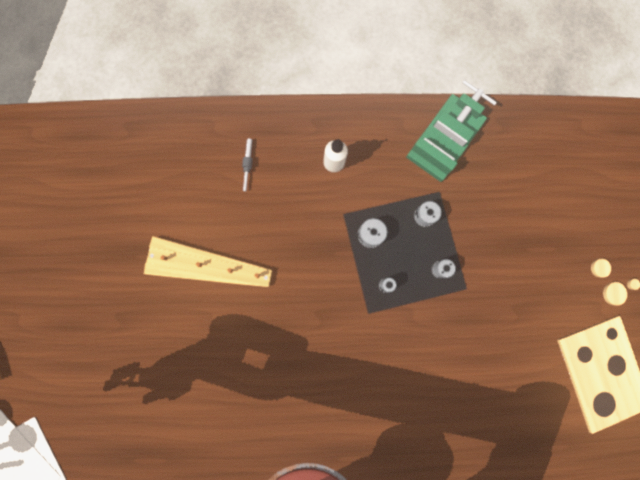

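View pics/scene0.png

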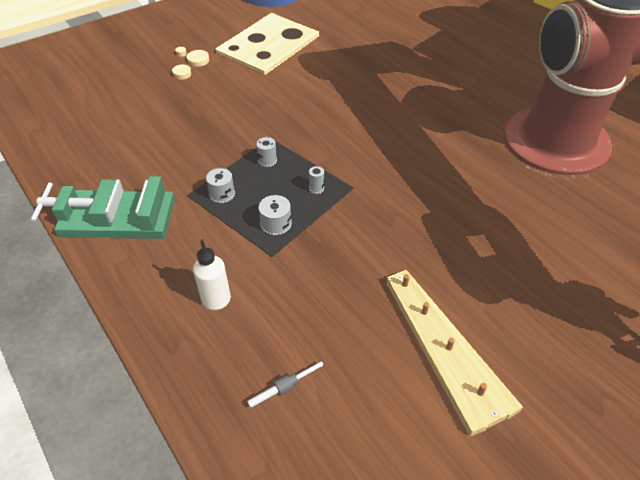

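Top view: rack from narrow end (270,276) to wide end (150,257), dowels near (263,274), (236,269), (205,264), (168,257). Saws are at 57 (373,233), 48 (428,213), 38 (444,268), 29 (388,285); the bottle is at (336,155) and the arbor at (248,165). The scene view agrees.

```bash
python3 - <<'E'
from h import *
for n in("top","scene"):
    i=imaging.camera_info(n); p=cv2.imread(f"pics/{n}0.png"); P=points(i,np.load(n+"d.npy"))
    z=P[...,2]; box=(P[...,0]>.25)&(P[...,0]<.75)&(P[...,1]>-.33)&(P[...,1]<.45)
    print(n,"bench z",np.median(z[box]))
    m=((z>.040)&(z<.060)&box&(P[...,1]<.03)).astype(np.uint8)
    k,l,st,c=cv2.connectedComponentsWithStats(m)
    for j in range(1,k):
        if st[j,4]<40: continue
        uv=np.argwhere(l==j)[:,::-1].astype(np.float32); (cc,r)=cv2.minEnclosingCircle(uv)
        q=P[l==j]; a=cv2.minEnclosingCircle(q[:,:2].astype(np.float32))
        print("saw",np.round(cc,1),st[j,4],"medz",np.round(np.median(q[:,2]),4),"xy",np.round(a[0],4),"diam",round(2*a[1],4),"mean on plane",np.round(onplane(i,uv.mean(0),.049)[0,:2],4))
    # board
    hsv=cv2.cvtColor(p,cv2.COLOR_BGR2HSV)
    b=(cv2.inRange(hsv,(15,60,150),(32,255,255))>0)&(P[...,1]>.05)&(P[...,1]<.45)&box
    k,l,st,c=cv2.connectedComponentsWithStats(cv2.morphologyEx(b.astype(np.uint8),cv2.MORPH_CLOSE,np.ones((5,5))))
    j=1+np.argmax(st[1:,4]); bm=(l==j)
    uv=np.argwhere(bm)[:,::-1]; q=onplane(i,uv,.018)[:,:2].astype(np.float32)
    print("board",st[j],"z",np.median(z[bm]))
    h=cv2.convexHull(q); ap=cv2.approxPolyDP(h,.012,True)[:,0]; print(np.round(ap,4).tolist())
    # dowels: reddish, elevated
    d=((z>.026)&(z<.055)&box&(P[...,1]>.05)&(P[...,1]<.4)).astype(np.uint8)
    k,l,st,c=cv2.connectedComponentsWithStats(d)
    for j in range(1,k):
        if st[j,4]<5: continue
        q=P[l==j]; print("dowel",np.round(c[j],1),st[j,4],"z",np.round([q[:,2].min(),q[:,2].max()],3),np.round(np.median(q[:,:2],0),4), np.round(np.median(q[q[:,2]>.036][:,:2],0),4) if (q[:,2]>.036).any() else None)
E
```

```text
top bench z 0.002448112023592852
saw [429.2 212.2] 386 medz 0.0506 xy [ 0.6471 -0.2798] diam 0.0493 mean on plane [ 0.6469 -0.2786]
saw [372.7 232.1] 560 medz 0.0506 xy [ 0.6061 -0.1533] diam 0.0581 mean on plane [ 0.6056 -0.1531]
saw [445.5 267.6] 256 medz 0.0508 xy [ 0.5257 -0.3081] diam 0.039 mean on plane [ 0.5257 -0.3076]
saw [388.1 284. ] 153 medz 0.0508 xy [ 0.4938 -0.1824] diam 0.0295 mean on plane [ 0.4933 -0.1821]
board [ 144  236  128   51 3646] z 0.019787764371539618
[[0.605400025844574, 0.3352999985218048], [0.525600016117096, 0.3465000092983246], [0.4975999891757965, 0.07289999723434448], [0.5324000120162964, 0.07050000131130219]]
dowel [163.3 257. ] 30 z [0.026 0.048] [0.5601 0.2984] [0.5601 0.2993]
dowel [198.2 263.8] 28 z [0.029 0.047] [0.544  0.2223] [0.5449 0.2236]
dowel [229.9 270.4] 18 z [0.031 0.047] [0.5298 0.1538] [0.5298 0.1538]
dowel [256.9 275.7] 20 z [0.031 0.049] [0.5163 0.0962] [0.5172 0.0962]
scene bench z 0.0003725875325202299
saw [266. 145.] 243 medz 0.0485 xy [ 0.528  -0.3068] diam 0.0399 mean on plane [ 0.529  -0.3023]
saw [315.8 172.5] 167 medz 0.0488 xy [ 0.4946 -0.1819] diam 0.0318 mean on plane [ 0.4967 -0.1792]
saw [219. 179.] 426 medz 0.0487 xy [ 0.6503 -0.2781] diam 0.0508 mean on plane [ 0.6513 -0.274 ]
saw [274.4 207.5] 668 medz 0.049 xy [ 0.6083 -0.1542] diam 0.0599 mean on plane [ 0.6102 -0.1499]
board [ 387  270  136  166 6842] z 0.017755562134472436
[[0.6137999892234802, 0.3357999920845032], [0.5275999903678894, 0.3483999967575073], [0.4991999864578247, 0.07509999722242355], [0.5318999886512756, 0.06920000165700912]]
dowel [405.7 278.7] 56 z [0.026 0.045] [0.5212 0.0998] [0.5208 0.0995]
dowel [425.  306.8] 62 z [0.026 0.046] [0.5342 0.158 ] [0.5333 0.1575]
dowel [450.7 342.5] 69 z [0.027 0.045] [0.5472 0.2256] [0.5459 0.2253]
dowel [482.2 387.6] 87 z [0.026 0.047] [0.5633 0.3015] [0.5618 0.3013]
```

Request:
play_rows(
  increments=[
    [0, 0, 0, 0, 0, 0.5, 85],
    [0, 0, 0, 0, 0, 1, 85],
    [0, 0, 0, 0, 0, 1, 85],
    [0, 0, 0, 0, 0, 1, 85],
    [0, 0, 0, 0, 0, 1, 85],
    [0, 0, 0, 0, 0, 1, 85],
    [0, 0, 0, 0, 0, 1, 85],
    [0, 0, 0, 0, 0, 1, 85],
    [0, 0, 0, 0, 0, 1, 85],
    [0, 0, 0, 0, 0, 1, 85],
    [0, 0, 0, 0, 0, 1, 85],
    [0, 0, 0, 0, 0, 1, 85],
  ],
)

```text
time_s: 1.3
tool_pos: [0.1796, 0.5982, 0.2305]
tool_rot: [[0.106, 0.994, -0.0], [0.994, -0.106, -0.001], [-0.001, -0.0, -1.0]]
contact_force: [0.0, -0.1, 1.2]
opening: 0.0847
gripper_force: 0.0
```

```bash
cat > go.py <<'E'
import sys; from h import *
from scipy.spatial.transform import Rotation as Ro
T=dict(s57=(.607,-.1537),s48=(.6487,-.279),s38=(.527,-.3075),s29=(.4942,-.182),d1=(.5197,.0983),d2=(.5317,.1562),d3=(.5455,.2245),d4=(.561,.3008))
s=bot.get_state(); R=np.array(s['tool_rot']); p=np.array(s['tool_pos'])
b=np.array([.195,.981,0]);b/=np.linalg.norm(b); Rt=np.c_[b,[b[1],-b[0],0],[0,0,-1]]
print("t",round(s['time_s'],2),"pos",np.round(p,4),"open",round(s['opening'],4),"F",np.round(s['contact_force'],1),"grip",s['gripper_force'])
print("turn left (tool, full-scale units)",np.round(Ro.from_matrix(R.T@Rt).as_rotvec()/.12,3))
for a in sys.argv[1:]:
    n,z=a.split(":"); d=np.array([*T[n],float(z)])-p; print(a,"sum of units after turn",np.round(Rt.T@d/.5,4))
E
python3 go.py s57:.13
```

```text
t 1.3 pos [0.1796 0.5982 0.2305] open 0.0847 F [ 0.  -0.1  1.2] grip 0.0
turn left (tool, full-scale units) [-0.003  0.01   0.752]
s57:.13 sum of units after turn [-1.3084  1.1315  0.2011]
```

Request:
play_rows(
  increments=[
    [0, 0, 0, 0, 0, 0.75, 85],
    [-0.03, 0.025, 0, 0, 0, 0, 85],
    [-0.06, 0.052, 0, 0, 0, 0, 85],
    [-0.06, 0.052, 0, 0, 0, 0, 85],
    [-0.06, 0.052, 0, 0, 0, 0, 85],
    [-0.06, 0.052, 0, 0, 0, 0, 85],
    [-0.06, 0.052, 0, 0, 0, 0, 85],
    [-0.06, 0.052, 0, 0, 0, 0, 85],
    [-0.06, 0.052, 0, 0, 0, 0, 85],
    [-0.06, 0.052, 0, 0, 0, 0, 85],
    [-0.06, 0.052, 0, 0, 0, 0, 85],
    [-0.06, 0.052, 0, 0, 0, 0, 85],
  ],
)

```text
time_s: 2.5
tool_pos: [0.3878, 0.236, 0.2309]
tool_rot: [[0.19, 0.982, -0.0], [0.982, -0.19, -0.0], [-0.0, -0.0, -1.0]]
contact_force: [0.9, 1.0, 0.1]
opening: 0.0848
gripper_force: 0.0
```

Request:
play_rows(
  increments=[
    [-0.06, 0.052, 0, 0, 0, 0, 85],
    [-0.06, 0.052, 0.01, 0, 0, 0, 85],
    [-0.06, 0.052, 0.02, 0, 0, 0, 85],
    [-0.06, 0.052, 0.02, 0, 0, 0, 85],
    [-0.06, 0.052, 0.03, 0, 0, 0, 85],
    [-0.06, 0.052, 0.03, 0, 0, 0, 85],
    [-0.06, 0.052, 0.03, 0, 0, 0, 85],
    [-0.06, 0.052, 0.03, 0, 0, 0, 85],
    [-0.06, 0.052, 0.02, 0, 0, 0, 85],
    [-0.06, 0.052, 0.01, 0, 0, 0, 85],
    [-0.03, 0.03, 0, 0, 0, 0, 85],
    [0, 0, 0, 0, 0, 0, 85],
  ],
)

```text
time_s: 3.7
tool_pos: [0.5982, -0.1262, 0.1305]
tool_rot: [[0.193, 0.981, -0.001], [0.981, -0.193, -0.0], [-0.0, -0.001, -1.0]]
contact_force: [0.5, 0.2, -0.0]
opening: 0.085
gripper_force: 0.0
```

```bash
python3 go.py s57:.1 s57:.013; python3 -c "
from h import *
p,d=imaging.camera('scene'); cv2.imwrite('pics/s1.png',p[60:320,140:440]); np.save('s1d.npy',d)"
```

```text
t 3.7 pos [ 0.5982 -0.1262  0.1305] open 0.085 F [ 0.5  0.2 -0. ] grip 0.0
turn left (tool, full-scale units) [-0.007  0.002  0.019]
s57:.1 sum of units after turn [-0.0506  0.0279  0.0609]
s57:.013 sum of units after turn [-0.0506  0.0279  0.2349]
```

View pics/s1.png

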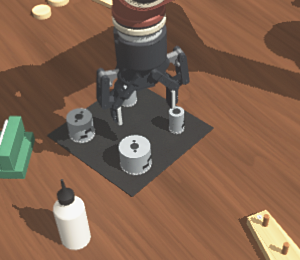

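Gripper hangs open beside saw_57 (crop 135,155). It needs 25 mm along -x and 14 mm along +y, then straight down.

Request:
play_rows(
  increments=[
    [-0.025, 0.014, 0, 0, 0, 0, 85],
    [-0.025, 0.014, 0, 0, 0, 0, 85],
    [0, 0, 0.02, 0, 0, 0, 85],
    [0, 0, 0.04, 0, 0, 0, 85],
    [0, 0, 0.04, 0, 0, 0, 85],
    [0, 0, 0.04, 0, 0, 0, 85],
    [0, 0, 0.03, 0, 0, 0, 85],
    [0, 0, 0.025, 0, 0, 0, 85],
    [0, 0, 0.02, 0, 0, 0, 85],
    [0, 0, 0.01, 0, 0, 0, 85],
    [0, 0, 0.01, 0, 0, 0, 85],
    [0, 0, 0, 0, 0, 0, 85],
  ],
)

```text
time_s: 4.95
tool_pos: [0.6067, -0.1511, 0.0135]
tool_rot: [[0.19, 0.982, -0.0], [0.982, -0.19, 0.0], [0.0, -0.0, -1.0]]
contact_force: [-0.3, 0.3, -0.1]
opening: 0.085
gripper_force: 0.0
```

```bash
python3 go.py s57:.013
```

```text
t 4.95 pos [ 0.6067 -0.1511  0.0135] open 0.085 F [-0.3  0.3 -0.1] grip 0.0
turn left (tool, full-scale units) [-0.002 -0.     0.044]
s57:.013 sum of units after turn [-0.005   0.0016  0.0011]
```

Request:
play_rows(
  increments=[
    [-0.005, 0.001, 0, 0, 0, 0, 85],
    [0, 0, 0, 0, 0, 0, 70],
    [0, 0, 0, 0, 0, 0, 60],
    [0, 0, 0, 0, 0, 0, 54],
    [0, 0, 0, 0, 0, 0, 50],
    [0, 0, 0, 0, 0, 0, 50],
    [0, 0, 0, 0, 0, 0, 50],
    [0, 0, 0, 0, 0, 0, 50],
    [0, 0, 0, 0, 0, 0, 50],
    [0, 0, 0, 0, 0, 0, 50],
  ],
  grip_force=40,
)

```text
time_s: 5.95
tool_pos: [0.6073, -0.154, 0.0147]
tool_rot: [[0.19, 0.982, 0.001], [0.982, -0.19, -0.001], [-0.0, 0.001, -1.0]]
contact_force: [-1.0, 0.3, 5.4]
opening: 0.0551
gripper_force: 42.8
```

```bash
python3 go.py s57:.013 d4:.13
```

```text
t 5.95 pos [ 0.6073 -0.154   0.0147] open 0.0551 F [-1.   0.3  5.4] grip 42.7603443141561
turn left (tool, full-scale units) [0.011 0.003 0.043]
s57:.013 sum of units after turn [ 0.0004 -0.0007  0.0034]
d4:.13 sum of units after turn [ 0.874  -0.2682 -0.2306]
```

Request:
play_rows(
  increments=[
    [0, 0, -0.005, 0, 0, 0, 50],
    [0, 0, -0.015, 0, 0, 0, 50],
    [0, 0, -0.03, 0, 0, 0, 50],
    [0, 0, -0.04, 0, 0, 0, 50],
    [0, 0, -0.04, 0, 0, 0, 50],
    [0, 0, -0.04, 0, 0, 0, 50],
    [0, 0, -0.035, 0, 0, 0, 50],
    [0, 0, -0.02, 0, 0, 0, 50],
    [0, 0, -0.005, 0, 0, 0, 50],
    [0.02, -0.005, 0, 0, 0, 0.045, 50],
    [0.03, -0.01, 0, 0, 0, 0, 50],
    [0.04, -0.013, 0, 0, 0, 0, 50],
  ],
)

```text
time_s: 7.15
tool_pos: [0.6006, -0.1055, 0.1272]
tool_rot: [[0.196, 0.981, -0.003], [0.981, -0.196, 0.001], [0.0, -0.003, -1.0]]
contact_force: [-0.3, 0.2, -2.6]
opening: 0.055
gripper_force: 42.7
```

Request:
play_rows(
  increments=[
    [0.06, -0.018, 0, 0, 0, 0, 50],
    [0.07, -0.022, 0, 0, 0, 0, 50],
    [0.07, -0.022, 0, 0, 0, 0, 50],
    [0.07, -0.022, 0, 0, 0, 0, 50],
    [0.07, -0.022, 0, 0, 0, 0, 50],
    [0.07, -0.022, 0, 0, 0, 0, 50],
    [0.07, -0.022, 0, 0, 0, 0, 50],
    [0.07, -0.022, 0, 0, 0, 0, 50],
    [0.07, -0.022, 0, 0, 0, 0, 50],
    [0.06, -0.018, 0, 0, 0, 0, 50],
    [0.05, -0.014, 0, 0, 0, 0, 50],
    [0.03, -0.01, 0, 0, 0, 0, 50],
  ],
)

```text
time_s: 8.35
tool_pos: [0.5581, 0.2914, 0.1273]
tool_rot: [[0.193, 0.981, -0.003], [0.981, -0.193, -0.0], [-0.001, -0.002, -1.0]]
contact_force: [-0.6, 0.1, -2.3]
opening: 0.0554
gripper_force: 42.7
```

Request:
play_rows(
  increments=[
    [0.02, -0.006, 0, 0, 0, 0, 50],
    [0, 0, 0, 0, 0, 0, 50],
    [0, 0, 0, 0, 0, 0, 50],
  ],
)

```text
time_s: 8.65
tool_pos: [0.559, 0.2987, 0.1284]
tool_rot: [[0.195, 0.981, -0.001], [0.981, -0.195, -0.001], [-0.001, -0.0, -1.0]]
contact_force: [-0.7, -0.6, -1.7]
opening: 0.0553
gripper_force: 42.7
```

```bash
python3 go.py d4:.028; python3 -c "
from h import *
p,d=imaging.camera('scene'); cv2.imwrite('pics/s2.png',cv2.resize(p[180:480,300:640],None,fx=1.7,fy=1.7)); np.save('s2d.npy',d)
i=imaging.camera_info('scene');P=points(i,d);z=P[...,2]
"
```

```text
t 8.65 pos [0.559  0.2987 0.1284] open 0.0553 F [-0.7 -0.6 -1.7] grip 42.72255423129536
turn left (tool, full-scale units) [-0.003  0.008 -0.004]
d4:.028 sum of units after turn [0.005  0.003  0.2009]
```

View pics/s2.png

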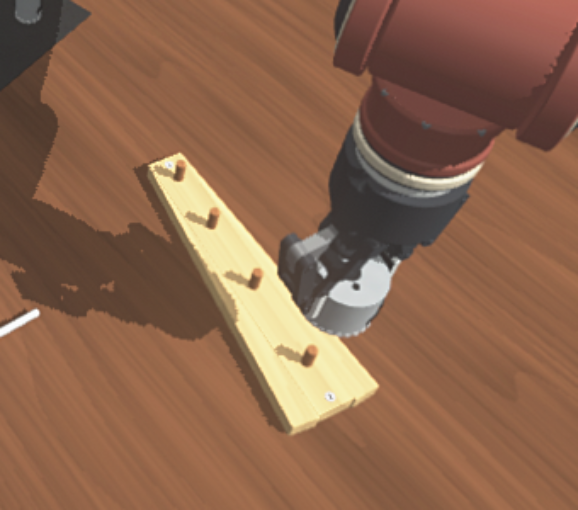

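Saw_57 is held level above dowel 4 (crop 310,355), its top's centre mark at crop (355,286), i.e. full picture (508.8,348.2).

```bash
python3 -c "
from h import *
i=imaging.camera_info('scene')
print(onplane(i,[508.8,348.2],.1627)); P=points(i,np.load('s2d.npy'));print(P[346:351,505:513,2].round(4))"
```

```text
[[0.56509385 0.3094443  0.1627    ]]
[[0.1631 0.1618 0.164  0.1629 0.1641 0.1626 0.1603 0.165 ]
 [0.1626 0.1623 0.1638 0.1632 0.164  0.1642 0.1642 0.161 ]
 [0.1618 0.1639 0.1633 0.1646 0.1632 0.1631 0.1624 0.1623]
 [0.1621 0.1621 0.1613 0.1627 0.1647 0.1634 0.1632 0.1609]
 [0.1635 0.163  0.164  0.1624 0.1639 0.1635 0.1621 0.1645]]
```

```bash
python3 -c "
from h import *
p,_=imaging.camera('scene');cv2.imwrite('pics/s3.png',cv2.resize(p[300:400,440:560],None,fx=6,fy=6,interpolation=cv2.INTER_NEAREST))
i=imaging.camera_info('scene'); P=points(i,np.load('s2d.npy'))[300:400,440:560]
m=(abs(P[...,2]-.163)<.003)&(abs(P[...,0]-.565)<.04)&(abs(P[...,1]-.31)<.04)
q=P[m]; print(m.sum(),q.min(0),q.max(0),np.median(q,0),cv2.minEnclosingCircle(q[:,:2].astype(np.float32)))"
```

```text
759 [0.52693979 0.28207222 0.16003293] [0.6007125  0.32673129 0.16590127] [0.56116347 0.31116952 0.16261696] ((0.5638261437416077, 0.3059122562408447), 0.03811462223529816)
```

View pics/s3.png

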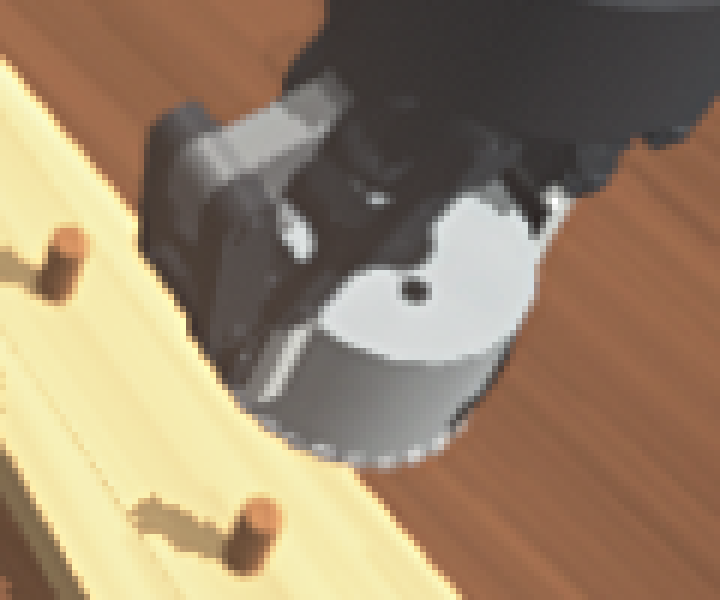

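The dark spot at crop (415,290) is an off-centre pin hole; the 16 mm hole is behind the gripper. The near rim (415,360), with max y 0.327, puts the centre at y≈0.298, matching the TCP. Lowering.

Request:
play_rows(
  increments=[
    [0.005, 0.003, 0.01, 0, 0, 0, 50],
    [0, 0, 0.03, 0, 0, 0, 50],
    [0, 0, 0.035, 0, 0, 0, 50],
    [0, 0, 0.03, 0, 0, 0, 50],
    [0, 0, 0.03, 0, 0, 0, 50],
    [0, 0, 0.025, 0, 0, 0, 50],
    [0, 0, 0.015, 0, 0, 0, 50],
    [0, 0, 0.01, 0, 0, 0, 50],
    [0, 0, 0.006, 0, 0, 0, 50],
    [0, 0, 0, 0, 0, 0, 50],
    [0, 0, 0, 0, 0, 0, 50],
  ],
)

```text
time_s: 9.85
tool_pos: [0.5617, 0.3017, 0.0341]
tool_rot: [[0.195, 0.981, 0.001], [0.981, -0.195, 0.0], [0.001, 0.001, -1.0]]
contact_force: [-0.2, -0.3, -1.8]
opening: 0.0548
gripper_force: 42.7
```

```bash
python3 go.py d4:.0297
```

```text
t 9.85 pos [0.5617 0.3017 0.0341] open 0.0548 F [-0.2 -0.3 -1.8] grip 42.72141858120449
turn left (tool, full-scale units) [ 0.009 -0.006 -0.001]
d4:.0297 sum of units after turn [-0.002  -0.001   0.0087]
```

Request:
play_rows(
  increments=[
    [-0.002, -0.001, 0.002, 0, 0, 0, 50],
    [0, 0, 0.002, 0, 0, 0, 50],
    [0, 0, 0.002, 0, 0, 0, 50],
    [0, 0, 0.001, 0, 0, 0, 50],
    [0, 0, 0, 0, 0, 0, 50],
  ],
)

```text
time_s: 10.35
tool_pos: [0.5605, 0.3006, 0.0298]
tool_rot: [[0.195, 0.981, -0.0], [0.981, -0.195, 0.0], [-0.0, -0.0, -1.0]]
contact_force: [-0.3, 0.2, -2.0]
opening: 0.0552
gripper_force: 42.9
```

Request:
play_rows(
  increments=[
    [0, 0, 0.001, 0, 0, 0, 50],
    [0, 0, 0.001, 0, 0, 0, 50],
    [0, 0, 0, 0, 0, 0, 50],
  ],
)

```text
time_s: 10.65
tool_pos: [0.5606, 0.3006, 0.0297]
tool_rot: [[0.195, 0.981, -0.0], [0.981, -0.195, -0.0], [-0.0, -0.0, -1.0]]
contact_force: [-3.5, -2.2, 5.7]
opening: 0.0554
gripper_force: 43.3
```

Contact at the expected height. Release and lift.

Request:
play_rows(
  increments=[
    [0, 0, 0, 0, 0, 0, 60],
    [0, 0, 0, 0, 0, 0, 66],
    [0, 0, 0, 0, 0, 0, 75],
    [0, 0, 0, 0, 0, 0, 80],
    [0, 0, -0.01, 0, 0, 0, 82],
    [0, 0, -0.03, 0, 0, 0, 85],
    [0, 0, -0.04, 0, 0, 0, 85],
    [0, 0, -0.05, 0, 0, 0, 85],
    [0, 0, -0.05, 0, 0, 0, 85],
    [0, 0, -0.03, 0, 0, 0, 85],
  ],
)

```text
time_s: 11.65
tool_pos: [0.5619, 0.3012, 0.1379]
tool_rot: [[0.195, 0.981, 0.005], [0.981, -0.195, 0.002], [0.003, 0.004, -1.0]]
contact_force: [0.0, -0.3, -0.4]
opening: 0.085
gripper_force: 0.0
```

```bash
python3 go.py s48:.13
```

```text
t 11.65 pos [0.5619 0.3012 0.1379] open 0.085 F [ 0.  -0.3 -0.4] grip 0.0
turn left (tool, full-scale units) [ 0.035 -0.023 -0.001]
s48:.13 sum of units after turn [-1.1043  0.3966  0.0159]
```

Request:
play_rows(
  increments=[
    [-0.03, 0.01, 0, 0, 0, 0, 85],
    [-0.06, 0.02, 0, 0, 0, 0, 85],
    [-0.08, 0.029, 0, 0, 0, 0, 85],
    [-0.08, 0.029, 0, 0, 0, 0, 85],
    [-0.08, 0.029, 0, 0, 0, 0, 85],
    [-0.08, 0.029, 0, 0, 0, 0, 85],
    [-0.08, 0.029, 0, 0, 0, 0, 85],
    [-0.08, 0.029, 0, 0, 0, 0, 85],
    [-0.08, 0.029, 0, 0, 0, 0, 85],
    [-0.08, 0.029, 0, 0, 0, 0, 85],
    [-0.08, 0.029, 0, 0, 0, 0, 85],
    [-0.08, 0.029, 0, 0, 0, 0, 85],
  ],
)

```text
time_s: 12.85
tool_pos: [0.6291, -0.1695, 0.1322]
tool_rot: [[0.196, 0.981, -0.002], [0.981, -0.196, 0.001], [0.0, -0.002, -1.0]]
contact_force: [0.9, -0.0, -0.3]
opening: 0.0847
gripper_force: 0.0
```

Request:
play_rows(
  increments=[
    [-0.08, 0.029, 0, 0, 0, 0, 85],
    [-0.06, 0.022, 0, 0, 0, 0, 85],
    [-0.04, 0.015, 0, 0, 0, 0, 85],
    [-0.03, 0.01, 0, 0, 0, 0, 85],
    [0, 0, 0, 0, 0, 0, 85],
    [0, 0, 0, 0, 0, 0, 85],
  ],
)

```text
time_s: 13.45
tool_pos: [0.6471, -0.2766, 0.1334]
tool_rot: [[0.195, 0.981, -0.001], [0.981, -0.195, 0.001], [0.001, -0.001, -1.0]]
contact_force: [-0.1, -1.1, -0.1]
opening: 0.0852
gripper_force: 0.0
```

```bash
python3 go.py s48:.014; python3 -c "
from h import *
p,d=imaging.camera('scene'); cv2.imwrite('pics/s4.png',cv2.resize(p[240:480,300:640],None,fx=2,fy=2)); i=imaging.camera_info('scene');P=points(i,d)
m=(abs(P[...,2]-.064)<.006)&(P[...,1]>.2)&(P[...,1]<.4)&(P[...,0]>.45)&(P[...,0]<.65);q=P[m];print(np.median(q[:,2]),cv2.minEnclosingCircle(q[:,:2].astype(np.float32)))"
```

```text
t 13.45 pos [ 0.6471 -0.2766  0.1334] open 0.0852 F [-0.1 -1.1 -0.1] grip 0.0
turn left (tool, full-scale units) [-0.008 -0.007  0.002]
s48:.014 sum of units after turn [-0.0041  0.0041  0.2387]
0.06389636212790495 ((0.5601216554641724, 0.30120351910591125), 0.029709577560424805)
```

View pics/s4.png

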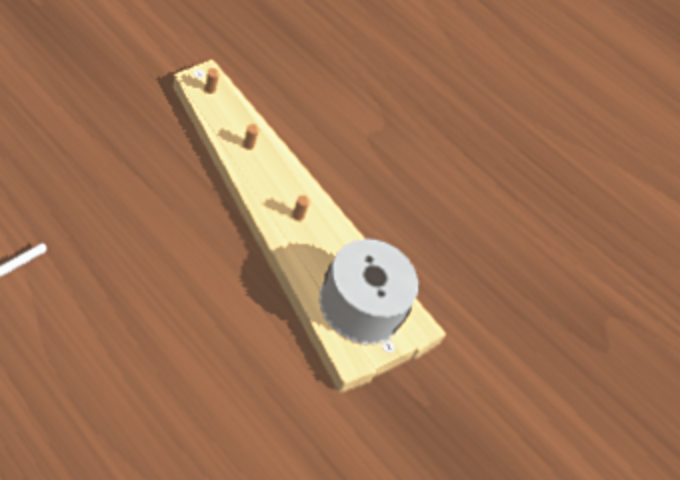

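Saw_57 sits flat on dowel 4 (crop 372,285), top at 64 mm and centre (0.560,0.301), matching the dowel. Next saw_48.

Request:
play_rows(
  increments=[
    [-0.004, 0.004, 0.01, 0, 0, 0, 85],
    [0, 0, 0.03, 0, 0, 0, 85],
    [0, 0, 0.04, 0, 0, 0, 85],
    [0, 0, 0.045, 0, 0, 0, 85],
    [0, 0, 0.04, 0, 0, 0, 85],
    [0, 0, 0.035, 0, 0, 0, 85],
    [0, 0, 0.02, 0, 0, 0, 85],
    [0, 0, 0.01, 0, 0, 0, 85],
    [0, 0, 0.008, 0, 0, 0, 85],
    [0, 0, 0, 0, 0, 0, 85],
  ],
)

```text
time_s: 14.5
tool_pos: [0.6491, -0.2799, 0.015]
tool_rot: [[0.195, 0.981, 0.0], [0.981, -0.195, -0.0], [-0.0, 0.001, -1.0]]
contact_force: [-0.2, -0.1, -0.8]
opening: 0.0851
gripper_force: 0.0
```

```bash
python3 go.py s48:.014
```

```text
t 14.5 pos [ 0.6491 -0.2799  0.015 ] open 0.0851 F [-0.2 -0.1 -0.8] grip 0.0
turn left (tool, full-scale units) [ 0.004  0.001 -0.001]
s48:.014 sum of units after turn [ 0.0017 -0.0012  0.0021]
```

Request:
play_rows(
  increments=[
    [0.002, -0.001, 0.001, 0, 0, 0, 75],
    [0, 0, 0, 0, 0, 0, 62],
    [0, 0, 0, 0, 0, 0, 52],
    [0, 0, 0, 0, 0, 0, 46],
    [0, 0, 0, 0, 0, 0, 41],
    [0, 0, 0, 0, 0, 0, 41],
    [0, 0, 0, 0, 0, 0, 41],
    [0, 0, 0, 0, 0, 0, 41],
    [0, 0, 0, 0, 0, 0, 41],
    [0, 0, 0, 0, 0, 0, 41],
  ],
)

```text
time_s: 15.5
tool_pos: [0.6492, -0.2791, 0.0152]
tool_rot: [[0.195, 0.981, 0.001], [0.981, -0.195, -0.001], [-0.0, 0.001, -1.0]]
contact_force: [-0.7, 1.2, 5.3]
opening: 0.0472
gripper_force: 41.6
```

```bash
python3 go.py s48:.014 d3:.13
```

```text
t 15.5 pos [ 0.6492 -0.2791  0.0152] open 0.0472 F [-0.7  1.2  5.3] grip 41.59725856035948
turn left (tool, full-scale units) [ 0.011  0.004 -0.001]
s48:.014 sum of units after turn [-0.0001 -0.001   0.0025]
d3:.13 sum of units after turn [ 0.9474 -0.3997 -0.2295]
```

Request:
play_rows(
  increments=[
    [0, 0, -0.005, 0, 0, 0, 41],
    [0, 0, -0.015, 0, 0, 0, 41],
    [0, 0, -0.03, 0, 0, 0, 41],
    [0, 0, -0.04, 0, 0, 0, 41],
    [0, 0, -0.04, 0, 0, 0, 41],
    [0, 0, -0.04, 0, 0, 0, 41],
    [0, 0, -0.035, 0, 0, 0, 41],
    [0, 0, -0.02, 0, 0, 0, 41],
    [0, 0, -0.005, 0, 0, 0, 41],
    [0.02, -0.008, 0, 0, 0, 0, 41],
    [0.03, -0.013, 0, 0, 0, 0, 41],
    [0.04, -0.017, 0, 0, 0, 0, 41],
  ],
)

```text
time_s: 16.7
tool_pos: [0.6376, -0.2294, 0.1275]
tool_rot: [[0.196, 0.981, -0.003], [0.981, -0.196, 0.001], [0.001, -0.003, -1.0]]
contact_force: [0.1, -0.0, -0.9]
opening: 0.0475
gripper_force: 41.3
```

Request:
play_rows(
  increments=[
    [0.06, -0.025, 0, 0, 0, 0, 41],
    [0.08, -0.034, 0, 0, 0, 0, 41],
    [0.08, -0.034, 0, 0, 0, 0, 41],
    [0.08, -0.034, 0, 0, 0, 0, 41],
    [0.08, -0.034, 0, 0, 0, 0, 41],
    [0.08, -0.034, 0, 0, 0, 0, 41],
    [0.08, -0.034, 0, 0, 0, 0, 41],
    [0.08, -0.034, 0, 0, 0, 0, 41],
    [0.08, -0.034, 0, 0, 0, 0, 41],
    [0.07, -0.03, 0, 0, 0, 0, 41],
    [0.05, -0.021, 0, 0, 0, 0, 41],
    [0.03, -0.012, 0, 0, 0, 0, 41],
  ],
)

```text
time_s: 17.9
tool_pos: [0.5426, 0.2236, 0.1279]
tool_rot: [[0.192, 0.981, -0.003], [0.981, -0.192, -0.0], [-0.001, -0.003, -1.0]]
contact_force: [0.2, 0.1, -0.5]
opening: 0.0475
gripper_force: 41.3
```

Request:
play_rows(
  increments=[
    [0.02, -0.006, 0, 0, 0, 0, 41],
    [0, 0, 0, 0, 0, 0, 41],
    [0, 0, 0, 0, 0, 0, 41],
  ],
)

```text
time_s: 18.2
tool_pos: [0.5442, 0.2307, 0.129]
tool_rot: [[0.196, 0.981, -0.0], [0.981, -0.196, -0.001], [-0.001, -0.0, -1.0]]
contact_force: [0.3, -0.9, -1.2]
opening: 0.0471
gripper_force: 41.3
```

```bash
python3 go.py d3:.0302
```

```text
t 18.2 pos [0.5442 0.2307 0.129 ] open 0.0471 F [ 0.3 -0.9 -1.2] grip 41.2970726005733
turn left (tool, full-scale units) [-0.002  0.006 -0.006]
d3:.0302 sum of units after turn [-0.0117  0.0051  0.1976]
```

Request:
play_rows(
  increments=[
    [-0.012, 0.005, 0.01, 0, 0, 0, 41],
    [0, 0, 0.03, 0, 0, 0, 41],
    [0, 0, 0.035, 0, 0, 0, 41],
    [0, 0, 0.03, 0, 0, 0, 41],
    [0, 0, 0.03, 0, 0, 0, 41],
    [0, 0, 0.025, 0, 0, 0, 41],
    [0, 0, 0.015, 0, 0, 0, 41],
    [0, 0, 0.01, 0, 0, 0, 41],
    [0, 0, 0.004, 0, 0, 0, 41],
    [0, 0, 0, 0, 0, 0, 41],
    [0, 0, 0, 0, 0, 0, 41],
  ],
)

```text
time_s: 19.3
tool_pos: [0.546, 0.2253, 0.0355]
tool_rot: [[0.195, 0.981, 0.001], [0.981, -0.195, 0.0], [0.001, 0.001, -1.0]]
contact_force: [1.1, 0.0, -1.3]
opening: 0.0471
gripper_force: 41.3
```

```bash
python3 go.py d3:.0302
```

```text
t 19.3 pos [0.546  0.2253 0.0355] open 0.0471 F [ 1.1  0.  -1.3] grip 41.30190096795559
turn left (tool, full-scale units) [ 0.01  -0.005 -0.   ]
d3:.0302 sum of units after turn [-0.0017 -0.0006  0.0107]
```

Request:
play_rows(
  increments=[
    [-0.002, 0, 0.003, 0, 0, 0, 41],
    [0, 0, 0.003, 0, 0, 0, 41],
    [0, 0, 0.002, 0, 0, 0, 41],
    [0, 0, 0.001, 0, 0, 0, 41],
    [0, 0, 0, 0, 0, 0, 41],
  ],
)

```text
time_s: 19.8
tool_pos: [0.5453, 0.2241, 0.0303]
tool_rot: [[0.195, 0.981, 0.0], [0.981, -0.195, 0.0], [0.0, 0.0, -1.0]]
contact_force: [0.2, 0.4, -1.1]
opening: 0.0476
gripper_force: 41.4
```

Request:
play_rows(
  increments=[
    [0, 0, 0.001, 0, 0, 0, 41],
    [0, 0, 0.001, 0, 0, 0, 41],
    [0, 0, 0, 0, 0, 0, 41],
  ],
)

```text
time_s: 20.1
tool_pos: [0.5453, 0.2241, 0.0302]
tool_rot: [[0.195, 0.981, -0.0], [0.981, -0.195, -0.0], [-0.0, -0.0, -1.0]]
contact_force: [-3.0, -0.5, 5.0]
opening: 0.0479
gripper_force: 41.9
```

Request:
play_rows(
  increments=[
    [0, 0, 0, 0, 0, 0, 51],
    [0, 0, 0, 0, 0, 0, 57],
    [0, 0, 0, 0, 0, 0, 66],
    [0, 0, 0, 0, 0, 0, 74],
    [0, 0, -0.01, 0, 0, 0, 80],
    [0, 0, -0.03, 0, 0, 0, 85],
    [0, 0, -0.04, 0, 0, 0, 85],
    [0, 0, -0.05, 0, 0, 0, 85],
    [0, 0, -0.05, 0, 0, 0, 85],
    [0, 0, -0.03, 0, 0, 0, 85],
  ],
)

```text
time_s: 21.1
tool_pos: [0.5467, 0.2245, 0.1383]
tool_rot: [[0.195, 0.981, 0.005], [0.981, -0.195, 0.001], [0.002, 0.004, -1.0]]
contact_force: [0.7, 0.1, 0.4]
opening: 0.0852
gripper_force: 0.0
```

```bash
python3 go.py s38:.13
```

```text
t 21.1 pos [0.5467 0.2245 0.1383] open 0.0852 F [0.7 0.1 0.4] grip 0.0
turn left (tool, full-scale units) [ 0.036 -0.018 -0.001]
s38:.13 sum of units after turn [-1.0513  0.1689  0.0165]
```

Request:
play_rows(
  increments=[
    [-0.03, 0.005, 0, 0, 0, 0, 85],
    [-0.06, 0.01, 0, 0, 0, 0, 85],
    [-0.08, 0.013, 0, 0, 0, 0, 85],
    [-0.08, 0.013, 0, 0, 0, 0, 85],
    [-0.08, 0.013, 0, 0, 0, 0, 85],
    [-0.08, 0.013, 0, 0, 0, 0, 85],
    [-0.08, 0.013, 0, 0, 0, 0, 85],
    [-0.08, 0.013, 0, 0, 0, 0, 85],
    [-0.08, 0.013, 0, 0, 0, 0, 85],
    [-0.08, 0.013, 0, 0, 0, 0, 85],
    [-0.08, 0.013, 0, 0, 0, 0, 85],
    [-0.08, 0.013, 0, 0, 0, 0, 85],
  ],
)

```text
time_s: 22.3
tool_pos: [0.5277, -0.2285, 0.1328]
tool_rot: [[0.196, 0.981, -0.002], [0.981, -0.196, 0.001], [0.001, -0.002, -1.0]]
contact_force: [1.0, 0.1, -0.9]
opening: 0.0849
gripper_force: 0.0
```

Request:
play_rows(
  increments=[
    [-0.06, 0.01, 0, 0, 0, 0, 85],
    [-0.04, 0.007, 0, 0, 0, 0, 85],
    [-0.04, 0.005, 0, 0, 0, 0, 85],
    [-0.02, 0.002, 0, 0, 0, 0, 85],
    [0, 0, 0, 0, 0, 0, 85],
    [0, 0, 0, 0, 0, 0, 85],
  ],
)

```text
time_s: 22.9
tool_pos: [0.5257, -0.3065, 0.1341]
tool_rot: [[0.195, 0.981, -0.0], [0.981, -0.195, 0.001], [0.001, -0.0, -1.0]]
contact_force: [0.5, 0.6, -0.3]
opening: 0.0851
gripper_force: 0.0
```

```bash
python3 go.py s38:.014; python3 -c "
from h import *
p,d=imaging.camera('scene'); i=imaging.camera_info('scene');P=points(i,d)
m=((abs(P[...,2]-.064)<.006)&(P[...,1]>.05)&(P[...,1]<.4)&(P[...,0]>.45)&(P[...,0]<.65)).astype(np.uint8)
k,l,s,c=cv2.connectedComponentsWithStats(m)
for j in range(1,k):
  q=P[l==j]
  if len(q)>60: print(np.median(q[:,2]),cv2.minEnclosingCircle(q[:,:2].astype(np.float32)))"
```

```text
t 22.9 pos [ 0.5257 -0.3065  0.1341] open 0.0851 F [ 0.5  0.6 -0.3] grip 0.0
turn left (tool, full-scale units) [-0.004 -0.006  0.003]
s38:.014 sum of units after turn [-0.0014  0.003   0.2401]
0.06400514971472876 ((0.5450072288513184, 0.2238292694091797), 0.025308111682534218)
0.06395629450566737 ((0.560669481754303, 0.3004891872406006), 0.029658149927854538)
```

Saw_48 sits at dowel 3, flat. Saw_38 next.

Request:
play_rows(
  increments=[
    [-0.002, 0.003, 0.01, 0, 0, 0, 85],
    [0, 0, 0.03, 0, 0, 0, 85],
    [0, 0, 0.04, 0, 0, 0, 85],
    [0, 0, 0.045, 0, 0, 0, 85],
    [0, 0, 0.04, 0, 0, 0, 85],
    [0, 0, 0.035, 0, 0, 0, 85],
    [0, 0, 0.02, 0, 0, 0, 85],
    [0, 0, 0.01, 0, 0, 0, 85],
    [0, 0, 0.009, 0, 0, 0, 85],
    [0, 0, 0, 0, 0, 0, 85],
  ],
)

```text
time_s: 23.95
tool_pos: [0.5271, -0.3087, 0.0149]
tool_rot: [[0.195, 0.981, 0.0], [0.981, -0.195, -0.0], [-0.0, 0.0, -1.0]]
contact_force: [-0.4, -0.2, -0.8]
opening: 0.0849
gripper_force: 0.0
```

```bash
python3 go.py s38:.014
```

```text
t 23.95 pos [ 0.5271 -0.3087  0.0149] open 0.0849 F [-0.4 -0.2 -0.8] grip 0.0
turn left (tool, full-scale units) [ 0.002  0.001 -0.001]
s38:.014 sum of units after turn [ 0.0023 -0.0006  0.0017]
```

Request:
play_rows(
  increments=[
    [0.002, 0, 0.001, 0, 0, 0, 75],
    [0, 0, 0, 0, 0, 0, 62],
    [0, 0, 0, 0, 0, 0, 50],
    [0, 0, 0, 0, 0, 0, 42],
    [0, 0, 0, 0, 0, 0, 36],
    [0, 0, 0, 0, 0, 0, 31],
    [0, 0, 0, 0, 0, 0, 31],
    [0, 0, 0, 0, 0, 0, 31],
    [0, 0, 0, 0, 0, 0, 31],
    [0, 0, 0, 0, 0, 0, 31],
    [0, 0, 0, 0, 0, 0, 31],
  ],
)

```text
time_s: 25.05
tool_pos: [0.5274, -0.3079, 0.0148]
tool_rot: [[0.195, 0.981, 0.001], [0.981, -0.195, -0.0], [-0.0, 0.001, -1.0]]
contact_force: [-0.4, 0.4, 4.8]
opening: 0.0369
gripper_force: 40.4
```

```bash
python3 go.py s38:.014 d2:.13
```

```text
t 25.05 pos [ 0.5274 -0.3079  0.0148] open 0.0369 F [-0.4  0.4  4.8] grip 40.41696715168655
turn left (tool, full-scale units) [ 0.005  0.003 -0.001]
s38:.014 sum of units after turn [ 0.0005 -0.0009  0.0017]
d2:.13 sum of units after turn [ 0.912  -0.1725 -0.2303]
```

Request:
play_rows(
  increments=[
    [0, 0, -0.005, 0, 0, 0, 31],
    [0, 0, -0.015, 0, 0, 0, 31],
    [0, 0, -0.03, 0, 0, 0, 31],
    [0, 0, -0.04, 0, 0, 0, 31],
    [0, 0, -0.04, 0, 0, 0, 31],
    [0, 0, -0.04, 0, 0, 0, 31],
    [0, 0, -0.035, 0, 0, 0, 31],
    [0, 0, -0.02, 0, 0, 0, 31],
    [0, 0, -0.005, 0, 0, 0, 31],
    [0.02, -0.004, 0, 0, 0, 0, 31],
    [0.03, -0.006, 0, 0, 0, 0, 31],
    [0.04, -0.008, 0, 0, 0, 0, 31],
  ],
)

```text
time_s: 26.25
tool_pos: [0.5263, -0.26, 0.1279]
tool_rot: [[0.196, 0.981, -0.002], [0.981, -0.196, 0.002], [0.001, -0.002, -1.0]]
contact_force: [0.4, 0.7, -1.0]
opening: 0.0364
gripper_force: 40.1
```

Request:
play_rows(
  increments=[
    [0.06, -0.011, 0, 0, 0, 0, 31],
    [0.08, -0.015, 0, 0, 0, 0, 31],
    [0.08, -0.015, 0, 0, 0, 0, 31],
    [0.08, -0.015, 0, 0, 0, 0, 31],
    [0.08, -0.015, 0, 0, 0, 0, 31],
    [0.08, -0.015, 0, 0, 0, 0, 31],
    [0.08, -0.015, 0, 0, 0, 0, 31],
    [0.08, -0.015, 0, 0, 0, 0, 31],
    [0.08, -0.015, 0, 0, 0, 0, 31],
    [0.06, -0.011, 0, 0, 0, 0, 31],
    [0.04, -0.008, 0, 0, 0, 0, 31],
    [0.02, -0.004, 0, 0, 0, 0, 31],
  ],
)

```text
time_s: 27.45
tool_pos: [0.5297, 0.1582, 0.1283]
tool_rot: [[0.192, 0.981, -0.002], [0.981, -0.192, 0.0], [-0.0, -0.002, -1.0]]
contact_force: [0.4, -0.4, -1.3]
opening: 0.0369
gripper_force: 40.1
```

Request:
play_rows(
  increments=[
    [0, 0, 0, 0, 0, 0, 31],
    [0, 0, 0, 0, 0, 0, 31],
  ],
)

```text
time_s: 27.65
tool_pos: [0.531, 0.1552, 0.1289]
tool_rot: [[0.195, 0.981, -0.001], [0.981, -0.195, -0.001], [-0.001, -0.001, -1.0]]
contact_force: [-0.4, 0.3, -1.1]
opening: 0.0362
gripper_force: 40.1
```

```bash
python3 go.py d2:.0298
```

```text
t 27.65 pos [0.531  0.1552 0.1289] open 0.0362 F [-0.4  0.3 -1.1] grip 40.08295697160065
turn left (tool, full-scale units) [-0.005  0.006  0.001]
d2:.0298 sum of units after turn [0.0021 0.001  0.1981]
```

Request:
play_rows(
  increments=[
    [0.002, 0.001, 0.01, 0, 0, 0, 31],
    [0, 0, 0.03, 0, 0, 0, 31],
    [0, 0, 0.035, 0, 0, 0, 31],
    [0, 0, 0.03, 0, 0, 0, 31],
    [0, 0, 0.03, 0, 0, 0, 31],
    [0, 0, 0.025, 0, 0, 0, 31],
    [0, 0, 0.015, 0, 0, 0, 31],
    [0, 0, 0.01, 0, 0, 0, 31],
    [0, 0, 0.004, 0, 0, 0, 31],
    [0, 0, 0, 0, 0, 0, 31],
    [0, 0, 0, 0, 0, 0, 31],
  ],
)

```text
time_s: 28.75
tool_pos: [0.5328, 0.1564, 0.0355]
tool_rot: [[0.195, 0.981, 0.001], [0.981, -0.195, 0.0], [0.0, 0.001, -1.0]]
contact_force: [0.2, 0.7, -0.8]
opening: 0.0372
gripper_force: 40.1
```

```bash
python3 go.py d2:.0298
```

```text
t 28.75 pos [0.5328 0.1564 0.0355] open 0.0372 F [ 0.2  0.7 -0.8] grip 40.096663031727076
turn left (tool, full-scale units) [ 0.01  -0.004 -0.001]
d2:.0298 sum of units after turn [-0.0009 -0.0021  0.0114]
```

Request:
play_rows(
  increments=[
    [-0.001, -0.001, 0.003, 0, 0, 0, 31],
    [0, 0, 0.003, 0, 0, 0, 31],
    [0, 0, 0.002, 0, 0, 0, 31],
    [0, 0, 0.002, 0, 0, 0, 31],
    [0, 0, 0, 0, 0, 0, 31],
  ],
)

```text
time_s: 29.25
tool_pos: [0.5317, 0.1559, 0.0298]
tool_rot: [[0.195, 0.981, 0.0], [0.981, -0.195, 0.0], [0.0, 0.0, -1.0]]
contact_force: [0.1, -0.2, 0.6]
opening: 0.0372
gripper_force: 40.2
```

Request:
play_rows(
  increments=[
    [0, 0, 0.001, 0, 0, 0, 31],
    [0, 0, 0.001, 0, 0, 0, 31],
    [0, 0, 0, 0, 0, 0, 31],
  ],
)

```text
time_s: 29.55
tool_pos: [0.5318, 0.156, 0.0298]
tool_rot: [[0.195, 0.981, -0.0], [0.981, -0.195, -0.0], [-0.0, -0.0, -1.0]]
contact_force: [-4.6, -1.5, 6.2]
opening: 0.0369
gripper_force: 40.8
```

Request:
play_rows(
  increments=[
    [0, 0, 0, 0, 0, 0, 41],
    [0, 0, 0, 0, 0, 0, 48],
    [0, 0, 0, 0, 0, 0, 57],
    [0, 0, 0, 0, 0, 0, 68],
    [0, 0, -0.01, 0, 0, 0, 75],
    [0, 0, -0.03, 0, 0, 0, 75],
    [0, 0, -0.04, 0, 0, 0, 75],
    [0, 0, -0.05, 0, 0, 0, 75],
    [0, 0, -0.05, 0, 0, 0, 75],
    [0, 0, -0.03, 0, 0, 0, 75],
  ],
)

```text
time_s: 30.55
tool_pos: [0.5331, 0.1562, 0.1376]
tool_rot: [[0.195, 0.981, 0.005], [0.981, -0.195, 0.001], [0.002, 0.005, -1.0]]
contact_force: [-0.1, -0.1, -0.9]
opening: 0.0752
gripper_force: 0.0
```

```bash
python3 go.py s29:.13
```

```text
t 30.55 pos [0.5331 0.1562 0.1376] open 0.0752 F [-0.1 -0.1 -0.9] grip 0.0
turn left (tool, full-scale units) [ 0.038 -0.014 -0.001]
s29:.13 sum of units after turn [-0.6785  0.0555  0.0153]
```

Request:
play_rows(
  increments=[
    [-0.03, 0.002, 0, 0, 0, 0, 75],
    [-0.06, 0.005, 0, 0, 0, 0, 75],
    [-0.08, 0.007, 0, 0, 0, 0, 75],
    [-0.08, 0.007, 0, 0, 0, 0, 75],
    [-0.08, 0.007, 0, 0, 0, 0, 75],
    [-0.08, 0.006, 0, 0, 0, 0, 75],
    [-0.08, 0.006, 0, 0, 0, 0, 75],
    [-0.07, 0.006, 0, 0, 0, 0, 75],
    [-0.06, 0.005, 0, 0, 0, 0, 75],
    [-0.04, 0.003, 0, 0, 0, 0, 75],
    [-0.02, 0.002, 0, 0, 0, 0, 75],
    [0, 0, 0, 0, 0, 0, 75],
  ],
)

```text
time_s: 31.75
tool_pos: [0.4918, -0.1839, 0.1328]
tool_rot: [[0.197, 0.98, -0.002], [0.98, -0.197, 0.001], [0.0, -0.002, -1.0]]
contact_force: [-0.3, 0.3, 1.1]
opening: 0.0752
gripper_force: 0.0
```

Request:
play_rows(
  increments=[
    [0, 0, 0, 0, 0, 0, 75],
    [0, 0, 0, 0, 0, 0, 75],
  ],
)

```text
time_s: 31.95
tool_pos: [0.4927, -0.1821, 0.1335]
tool_rot: [[0.194, 0.981, -0.001], [0.981, -0.194, 0.001], [0.0, -0.001, -1.0]]
contact_force: [-0.0, 0.0, -1.2]
opening: 0.0749
gripper_force: 0.0
```

```bash
python3 go.py s29:.014
```

```text
t 31.95 pos [ 0.4927 -0.1821  0.1335] open 0.0749 F [-0.   0.  -1.2] grip 0.0
turn left (tool, full-scale units) [-0.005 -0.003  0.009]
s29:.014 sum of units after turn [0.0007 0.003  0.2389]
```

Request:
play_rows(
  increments=[
    [0.001, 0.003, 0.01, 0, 0, 0, 75],
    [0, 0, 0.03, 0, 0, 0, 75],
    [0, 0, 0.04, 0, 0, 0, 75],
    [0, 0, 0.045, 0, 0, 0, 75],
    [0, 0, 0.04, 0, 0, 0, 75],
    [0, 0, 0.035, 0, 0, 0, 75],
    [0, 0, 0.02, 0, 0, 0, 75],
    [0, 0, 0.01, 0, 0, 0, 75],
    [0, 0, 0.009, 0, 0, 0, 75],
    [0, 0, 0, 0, 0, 0, 75],
  ],
)

```text
time_s: 32.95
tool_pos: [0.4944, -0.1828, 0.0142]
tool_rot: [[0.195, 0.981, -0.0], [0.981, -0.195, 0.0], [0.0, -0.0, -1.0]]
contact_force: [-1.5, -0.6, 0.5]
opening: 0.0749
gripper_force: 0.0
```

```bash
python3 go.py s29:.014
```

```text
t 32.95 pos [ 0.4944 -0.1828  0.0142] open 0.0749 F [-1.5 -0.6  0.5] grip 0.0
turn left (tool, full-scale units) [-0.    -0.    -0.001]
s29:.014 sum of units after turn [ 0.0014 -0.0007  0.0004]
```

Request:
play_rows(
  increments=[
    [0.001, 0, 0, 0, 0, 0, 65],
    [0, 0, 0, 0, 0, 0, 53],
    [0, 0, 0, 0, 0, 0, 42],
    [0, 0, 0, 0, 0, 0, 34],
    [0, 0, 0, 0, 0, 0, 28],
    [0, 0, 0, 0, 0, 0, 22],
    [0, 0, 0, 0, 0, 0, 22],
    [0, 0, 0, 0, 0, 0, 22],
    [0, 0, 0, 0, 0, 0, 22],
    [0, 0, 0, 0, 0, 0, 22],
    [0, 0, 0, 0, 0, 0, 22],
  ],
)

```text
time_s: 34.05
tool_pos: [0.4945, -0.1824, 0.0146]
tool_rot: [[0.195, 0.981, -0.0], [0.981, -0.195, -0.0], [-0.0, -0.0, -1.0]]
contact_force: [-3.1, 1.1, 5.6]
opening: 0.0279
gripper_force: 39.5
```

```bash
python3 go.py s29:.014 d1:.13
```

```text
t 34.05 pos [ 0.4945 -0.1824  0.0146] open 0.0279 F [-3.1  1.1  5.6] grip 39.485809905454516
turn left (tool, full-scale units) [-0.     0.001 -0.001]
s29:.014 sum of units after turn [ 0.0006 -0.0007  0.0012]
d1:.13 sum of units after turn [ 0.5604 -0.06   -0.2308]
```

Request:
play_rows(
  increments=[
    [0, 0, -0.005, 0, 0, 0, 22],
    [0, 0, -0.015, 0, 0, 0, 22],
    [0, 0, -0.03, 0, 0, 0, 22],
    [0, 0, -0.04, 0, 0, 0, 22],
    [0, 0, -0.04, 0, 0, 0, 22],
    [0, 0, -0.04, 0, 0, 0, 22],
    [0, 0, -0.035, 0, 0, 0, 22],
    [0, 0, -0.02, 0, 0, 0, 22],
    [0, 0, -0.005, 0, 0, 0, 22],
    [0.02, -0.002, 0, 0, 0, 0, 22],
    [0.03, -0.003, 0, 0, 0, 0, 22],
    [0.04, -0.004, 0, 0, 0, 0, 22],
  ],
)

```text
time_s: 35.25
tool_pos: [0.4981, -0.1359, 0.128]
tool_rot: [[0.196, 0.981, -0.002], [0.981, -0.196, 0.001], [0.001, -0.002, -1.0]]
contact_force: [0.1, -0.7, -0.1]
opening: 0.0275
gripper_force: 39.4
```

Request:
play_rows(
  increments=[
    [0.06, -0.006, 0, 0, 0, 0, 22],
    [0.08, -0.009, 0, 0, 0, 0, 22],
    [0.08, -0.009, 0, 0, 0, 0, 22],
    [0.08, -0.009, 0, 0, 0, 0, 22],
    [0.08, -0.009, 0, 0, 0, 0, 22],
    [0.05, -0.005, 0, 0, 0, 0, 22],
    [0.03, -0.003, 0, 0, 0, 0, 22],
    [0.01, -0.001, 0, 0, 0, 0, 22],
    [0, 0, 0, 0, 0, 0, 22],
    [0, 0, 0, 0, 0, 0, 22],
  ],
)

```text
time_s: 36.25
tool_pos: [0.5195, 0.0974, 0.129]
tool_rot: [[0.196, 0.981, -0.001], [0.981, -0.196, -0.0], [-0.001, -0.001, -1.0]]
contact_force: [-0.0, 0.0, -2.0]
opening: 0.0277
gripper_force: 39.4
```

```bash
python3 go.py d1:.0296; python3 -c "
from h import *
p,d=imaging.camera('scene'); cv2.imwrite('pics/s5.png',cv2.resize(p[190:430,330:570],None,fx=2.5,fy=2.5))"
```

```text
t 36.25 pos [0.5195 0.0974 0.129 ] open 0.0277 F [-0.  0. -2.] grip 39.364666594192386
turn left (tool, full-scale units) [-0.004  0.005 -0.009]
d1:.0296 sum of units after turn [1.900e-03 1.000e-04 1.988e-01]
```

View pics/s5.png

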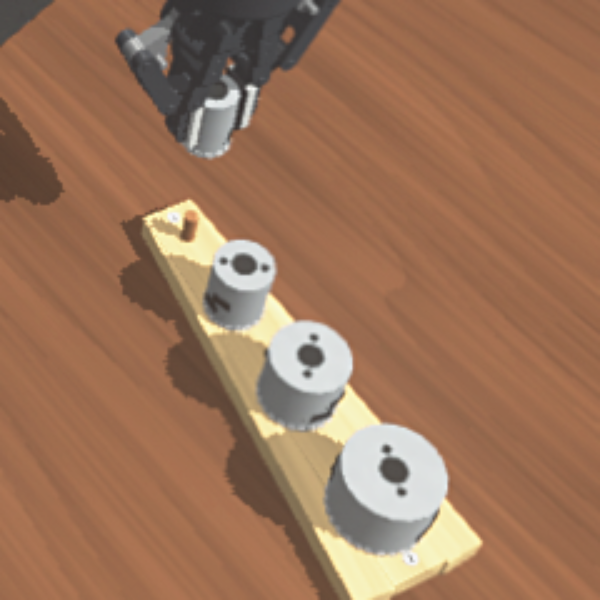

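Three saws stand on their dowels at crop (242,265), (310,357), (393,470). Saw_29 is held level (212,125) above the free dowel (190,225). Lowering.

Request:
play_rows(
  increments=[
    [0.002, 0, 0.01, 0, 0, 0, 22],
    [0, 0, 0.03, 0, 0, 0, 22],
    [0, 0, 0.035, 0, 0, 0, 22],
    [0, 0, 0.03, 0, 0, 0, 22],
    [0, 0, 0.03, 0, 0, 0, 22],
    [0, 0, 0.025, 0, 0, 0, 22],
    [0, 0, 0.015, 0, 0, 0, 22],
    [0, 0, 0.01, 0, 0, 0, 22],
    [0, 0, 0.004, 0, 0, 0, 22],
    [0, 0, 0, 0, 0, 0, 22],
    [0, 0, 0, 0, 0, 0, 22],
  ],
)

```text
time_s: 37.4
tool_pos: [0.5204, 0.0992, 0.0355]
tool_rot: [[0.195, 0.981, 0.001], [0.981, -0.195, 0.0], [0.0, 0.001, -1.0]]
contact_force: [0.1, 0.1, 0.1]
opening: 0.0275
gripper_force: 39.4
```

```bash
python3 go.py d1:.0296
```

```text
t 37.4 pos [0.5204 0.0992 0.0355] open 0.0275 F [0.1 0.1 0.1] grip 39.37667284626514
turn left (tool, full-scale units) [ 0.01  -0.002 -0.001]
d1:.0296 sum of units after turn [-0.002  -0.0011  0.0118]
```

Request:
play_rows(
  increments=[
    [-0.002, 0, 0.003, 0, 0, 0, 22],
    [0, 0, 0.003, 0, 0, 0, 22],
    [0, 0, 0.002, 0, 0, 0, 22],
    [0, 0, 0.002, 0, 0, 0, 22],
    [0, 0, 0, 0, 0, 0, 22],
  ],
)

```text
time_s: 37.9
tool_pos: [0.5196, 0.0981, 0.0297]
tool_rot: [[0.195, 0.981, -0.0], [0.981, -0.195, -0.0], [-0.0, -0.0, -1.0]]
contact_force: [-0.7, 0.3, 0.1]
opening: 0.0272
gripper_force: 39.3
```

Request:
play_rows(
  increments=[
    [0, 0, 0.001, 0, 0, 0, 22],
    [0, 0, 0.001, 0, 0, 0, 22],
    [0, 0, 0, 0, 0, 0, 22],
  ],
)

```text
time_s: 38.2
tool_pos: [0.5198, 0.0981, 0.0296]
tool_rot: [[0.195, 0.981, -0.0], [0.981, -0.195, -0.0], [-0.0, -0.0, -1.0]]
contact_force: [-3.5, -0.1, 5.5]
opening: 0.0276
gripper_force: 40.0
```

Request:
play_rows(
  increments=[
    [0, 0, 0, 0, 0, 0, 32],
    [0, 0, 0, 0, 0, 0, 40],
    [0, 0, 0, 0, 0, 0, 50],
    [0, 0, 0, 0, 0, 0, 62],
    [0, 0, -0.01, 0, 0, 0, 70],
    [0, 0, -0.03, 0, 0, 0, 75],
    [0, 0, -0.04, 0, 0, 0, 75],
    [0, 0, -0.05, 0, 0, 0, 75],
    [0, 0, -0.05, 0, 0, 0, 75],
    [0, 0, -0.03, 0, 0, 0, 75],
  ],
)

```text
time_s: 39.2
tool_pos: [0.5211, 0.0983, 0.1376]
tool_rot: [[0.195, 0.981, 0.005], [0.981, -0.195, 0.0], [0.001, 0.005, -1.0]]
contact_force: [0.3, -0.1, -1.0]
opening: 0.0753
gripper_force: 0.0
```

Request:
play_rows(
  increments=[
    [-0.03, 0, -0.02, 0, 0, 0, 75],
    [-0.06, 0, -0.02, 0, 0, 0, 75],
    [-0.06, 0, -0.02, 0, 0, 0, 75],
    [-0.06, 0, 0, 0, 0, 0, 75],
    [-0.06, 0, 0, 0, 0, 0, 75],
    [-0.03, 0, 0, 0, 0, 0, 75],
    [0, 0, 0, 0, 0, 0, 75],
    [0, 0, 0, 0, 0, 0, 75],
  ],
)

```text
time_s: 40.0
tool_pos: [0.4898, -0.0493, 0.1634]
tool_rot: [[0.196, 0.981, -0.001], [0.981, -0.196, 0.0], [0.0, -0.001, -1.0]]
contact_force: [-0.5, -0.1, 0.6]
opening: 0.075
gripper_force: 0.0
```

```bash
python3 -c "
from h import *
p,d=imaging.camera('scene'); cv2.imwrite('pics/s6.png',p); i=imaging.camera_info('scene');P=points(i,d)
m=((abs(P[...,2]-.064)<.006)&(P[...,1]>.05)&(P[...,1]<.4)&(P[...,0]>.45)&(P[...,0]<.65)).astype(np.uint8)
k,l,s,c=cv2.connectedComponentsWithStats(m)
for j in range(1,k):
  q=P[l==j]
  if len(q)>60: print(np.median(q[:,2]),cv2.minEnclosingCircle(q[:,:2].astype(np.float32)))"
```

```text
0.06405115909293613 ((0.5204256772994995, 0.09794098883867264), 0.015418462455272675)
0.06414052630604716 ((0.532739520072937, 0.15364709496498108), 0.0204805638641119)
0.06388373854847285 ((0.5449440479278564, 0.22457657754421234), 0.025593049824237823)
0.06395942761238727 ((0.5604623556137085, 0.30090829730033875), 0.02973756566643715)
```

View pics/s6.png

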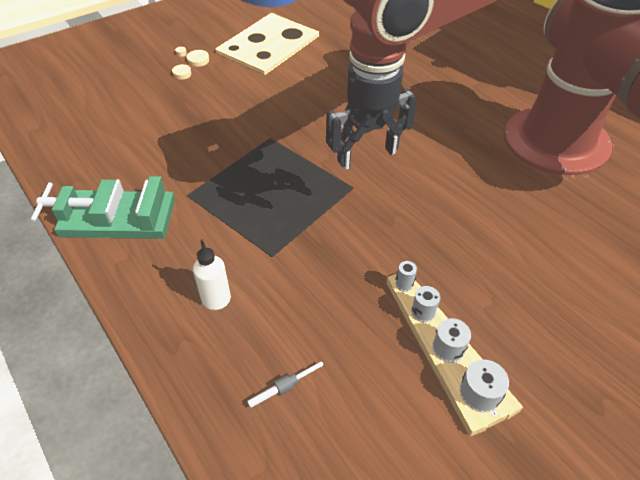

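All four stand flat in order at (407,270), (427,297), (454,333), (486,380), tops at 64 mm and within about 3 mm of their dowels. The bottle and arbor have not moved.

```bash
python3 -c "
from workcell import bot
print(bot.job_done())"
```

```text
the job is handed in; nothing more can be done
None
```

All four hole saws are on the rack in order of diameter, smallest at the narrow end, each flat on the board and within about 3 mm of its dowel's centre; the bottle and arbor were left alone, and the job was handed in at about 40 s.

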